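# Show a teapot lid to the inspection camera

### The arm

A 6-joint arm with a two-finger parallel gripper is mounted at the origin on the work surface. World frame = base frame: x ahead of the robot, y to its left, z up, the work surface at z = 0. Lengths are in m, angles in degrees, forces in N, time in s.
With the tool pointing down it reaches from about 0.375 to 0.9 m from the base axis. Payload 3.1 kg.
Tool frame: the origin (TCP) lies at the very end of the fingers, on their centre line; the grasp point (between the pads) lies 19 mm behind it; z points along the fingers, y is the direction in which the jaws open and shut (so a half turn about z gives the same grasp; the last joint's range is limited). The gripper opens to 85 mm and grips with 20 to 120 N. Pads are 22 mm wide; open, the fingers measure 114 mm over their backs; the gripper's body (76 mm by 85 mm) begins 54 mm behind the grasp point. The pads swing forward as they close: fully open they stand 13 mm farther back than shut.
Start: joints at [-74.341, 30.224, 82.088, -0, 67.689, -10.227], TCP at [0.273, -0.562, 0.231] pointing down, gripper open.
Joint ranges: [-176.69, 176.69], [-43.24, 126.21], [12.49, 139.97], [-82, 262], [0, 151.66], [-163.58, 163.58]. Speed limits (degrees/s): [159.86, 159.86, 180, 180, 180, 180].

### API

Orientations are given as [roll, pitch, yaw] about the fixed x, y, z axes, in that order (R = Rz(yaw) Ry(pitch) Rx(roll)).
In Python, from bench import env gives the robot as it stands. Calls block until the motion is done:
- env.move_ptp(position, orientation): joint-space move of the TCP to a pose.
- env.move_straight(position, max_speed=0.15, orientation=None, stop_force=None): straight line of the TCP; orientation=None keeps the orientation; max_speed is the mean speed in m/s. With stop_force (N) it stops when the force on the tool has changed by that much, and returns True; else False.
- env.move_j(angles): joint-space move.
- env.move_gripper(opening, strength=None): finger opening in m; strength is the grip in N (None keeps the last); returns when the fingers have stopped.
- env.sleep(seconds).
- env.ik(position, orientation): joint angles nearest the present ones, or None.
- env.get_state(): the state.
- env.get_image(name): name is "scene" or "top" or "wrist"; returns the picture (480x640x3 uint8, red, green, blue); there is no depth.
- env.camera_params(name): a dict with "camera_matrix" (3x3 intrinsics, pixels), "view" (4x4, takes a point from world to camera coordinates). Camera axes: x right, y up, looking along -z (the intrinsics and any distortion apply to the point x, -y, -z); pixel columns grow to the right and rows downward; lengths in m; the calibration is good to about 2 mm. A picture is of the moment at which its call begins: read the wrist's pose just before it. camera_params takes no time and is no camera call; for the wrist camera it gives the pose at the moment of the call.
A pose or a line that the arm cannot do raises env.PlanningError and nothing moves.
- env.job_done(): hands the job in, once; it reports no verdict.
The state is a dict: "clock": time; "qpos": joint angles; "qd": joint speeds; "effort": joint torques, N m; "tcp_pos": TCP position; "orientation": TCP orientation; "force": force on the tool from outside, world axes, zero at the start; "torque": the same for the moment, N m; "finger_gap": finger opening in m.
Only numpy, scipy, OpenCV 4.12 (cv2) and the standard library are available. Lean on these libraries where they do the work, as an engineer would, in place of code of your own. Each camera call takes 0.05 s, during which the arm holds its last target.

### The job

Three lidded clay teapots stand on the bench: take the lid off the lowest, squattest one by its knob and hold it up to the inspection camera, so that the flat underside of the lid faces the lens squarely, centred in its view and 15 cm straight out from the glass. Leave the pot, the other teapots with their lids and the other things on the bench standing where they are, and do not knock the camera. Finish while holding the lid still there in the gripper: do not put it down or let go.

Things in the scene. Friction and masses are not known exactly. Their poses are not given: they have to be found in the camera images.
- lid_squat_knob (a point): Middle of the knob of the lid to show (the squat pot's), on the lid's axis, 27 mm above the lid's flat underside; z is the lid's axis, from the underside out through the knob. The knob is an upright round clay stub 16 mm in diameter, from 16 to 38 mm above the underside (straight-sided up to 36). The lid's top around its foot is a shallow dome, 16 mm above the underside at the knob.
- lid_squat_under (a point): Centre of the flat underside of that lid (bottom of its plug), 27 mm below the knob's middle; z as for the knob. This is what the camera must see.
- lid_squat: The lid to show, brown clay, 38 mm high in all, 40 to 80 g; origin at the centre of its underside, z up through the knob. Its brim, 58 mm in diameter, 7 to 10 mm above the underside, rests on the pot's rim; a plug 38 mm in diameter and 7 mm deep hangs in the mouth with 6 mm play all round. It is round: its turn about its axis does not matter. The other two lids are just like it.
- pot_squat: Lowest and widest of the three brown clay teapots: body 94 mm wide, rim 50 mm high, mouth 50 mm wide, about 300 g; loop handle (+x, to 75 mm from the axis) and spout (-x, to 72 mm), both lower than 55 mm; 81 mm high with its lid. Origin at the centre of its foot, z up. Loose on the bench.
- lens (a point): Centre of the front glass of the inspection camera: black barrel 62 mm in diameter, white ring light 84 mm in diameter around the glass, in an aluminium fork on a grey base plate (130 x 120 mm). z is the viewing axis, out of the glass: it leans 30 degrees from vertical towards the stand's -x side (roughly towards the robot). The glass is 115 mm above the bench. Fixed.
- view_point (a point): The point on the viewing axis 150 mm straight out from the glass (245 mm above the bench), where the centre of the lid's underside must be; z is the viewing axis, pointing away from the camera. Empty air.
- camera: Stand of the inspection camera, origin at the centre below the glass on the bench; its -x side is the side the camera leans and looks to. Fixed.
- camera_head: The camera's barrel and ring light; origin at the centre of the glass, z along the viewing axis, out of the glass.
- pot_round: Another clay teapot, middle height: ball-shaped body 84 mm wide, rim 70 mm high, 101 mm with its lid. Origin at the centre of its foot. To be left alone.
- pot_tall: Another clay teapot, the tallest and slimmest: body 76 mm wide, rim 96 mm high, 127 mm with its lid. Origin at the centre of its foot. To be left alone.
- lid_round: Lid of the round pot; origin at the centre of its underside. To be left on its pot.
- lid_tall: Lid of the tall pot; origin at the centre of its underside. To be left on its pot.
- cup_a: Small clay cup, 60 mm across, 42 mm high, origin at the centre of its foot. Bystander.
- cup_b: The other small clay cup, the same. Bystander.
- brush: Brush with a wooden handle lying on the bench. Bystander.
- rib: Flat dark wooden shaping board, 70 x 40 x 8 mm, lying. Bystander.
- stick: Wooden modelling stick, about 160 mm long and 12 mm thick, lying. Bystander.
Not all that is in view belongs to the job. What is shaped like the lid_squat but orange, pink or turquoise is not meant.

How it is judged (in metres and radians):
On the way:
1. the lid is held by the fingers, clear above the squat pot, which still stands in its place (contact force between lid_squat and the fingers above 0.5 N and height (world z) of lid_squat_under above 0.07 m and contact force between lid_squat and pot_squat below 0.05 N and distance of pot_squat from where it was at the start of the episode below 0.03 m), for 0.1 s.
At the end, for the whole second after the job is handed in: The fingers alone hold the squat pot's lid still, knob up, the centre of its underside within 20 mm of the point 150 mm straight out from the camera glass, square to the viewing axis within 0.2 rad; the squat pot stands upright within 30 mm of its start (distance between lid_squat_under and view_point below 0.02 m and angle between the z axis of lid_squat_under and the z axis of lens, either way round below 0.2 rad and angle between lid_squat_under's own z axis and vertical below 1 rad and contact force between lid_squat and the fingers above 0.5 N and linear speed of lid_squat below 0.03 m/s and angular speed of lid_squat below 0.3 rad/s and height (world z) of lid_squat_under above 0.2 m and contact force between lid_squat and camera below 0.05 N and contact force between lid_squat and pot_squat below 0.05 N and distance of pot_squat from where it was at the start of the episode below 0.03 m and angle between pot_squat's own z axis and vertical below 0.15 rad); the arm keeps its last pose, push and grip.
It fails at once if the squat pot is shifted by more than 30 mm (distance of pot_squat from where it was at the start of the episode above 0.03 m).
It fails at once if another teapot or its lid is shifted by more than 30 mm (distance of any of pot_round, pot_tall, lid_round, lid_tall from where it was at the start of the episode above 0.03 m).
It fails at once if a cup or tool on the bench is shifted by more than 30 mm (distance of any of cup_a, cup_b, brush, rib, stick from where it was at the start of the episode above 0.03 m).
It fails at once if the camera is hit with more than 5 N (contact force between camera and the arm above 5 N or contact force between camera and the fingers above 5 N or contact force between camera and lid_squat above 5 N).
It also fails if it takes over 35 s, if anything falls off the work surface, if the arm or the gripper's body presses on something with over 40 N, if the wrist force passes 120 N, or if a joint passes its speed limit or range.

## Working session

There is one attempt and no reset: what is moved stays moved. The work goes in short steps, each a Python script; the robot and the scene stay as the last script left them, time stands still between calls to the robot, and variables do not carry over. Pictures are saved under pics/ and viewed, and the job is handed in when it is done.

```bash
mkdir -p pics; ls; python3 - <<'E'
from bench import env
import cv2
for n in("scene","top","wrist"):
    im=env.get_image(n); cv2.imwrite(f"pics/{n}0.png",im[:,:,::-1])
    p=env.camera_params(n); print(n,p)
print(env.get_state())
E
```

```text
pics
scene {'camera_matrix': array([[526.95723262,   0.        , 322.5869538 ],
       [  0.        , 526.95723262, 240.57965592],
       [  0.        ,   0.        ,   1.        ]]), 'view': array([[-0.38275164,  0.92369864, -0.01679312,  0.30087298],
       [-0.57940516, -0.22584985,  0.78312292,  0.21507992],
       [ 0.71957685,  0.3094716 ,  0.62164016, -1.84094558],
       [ 0.        ,  0.        ,  0.        ,  1.        ]])}
top {'camera_matrix': array([[478.02974867,   0.        , 317.73649482],
       [  0.        , 478.02974867, 239.95104781],
       [  0.        ,   0.        ,   1.        ]]), 'view': array([[-0.00146363, -0.99973163,  0.02311976, -0.08176079],
       [ 0.98940336,  0.00190892,  0.14518041, -0.60719435],
       [-0.14518558,  0.02308726,  0.98913504, -1.0522264 ],
       [ 0.        ,  0.        ,  0.        ,  1.        ]])}
wrist {'camera_matrix': array([[356.28133591,   0.        , 316.54523095],
       [  0.        , 356.28133591, 238.45994126],
       [  0.        ,   0.        ,   1.        ]]), 'view': array([[ 0.43670049, -0.89960556, -0.0015861
[... 155 characters left out ...]
   ,  0.        ,  0.        ,  1.        ]])}
{'clock': 0.15, 'qpos': array([-7.43400509e+01,  3.02702367e+01,  8.21391908e+01, -1.07647122e-04,
        6.76882794e+01, -1.02283476e+01]), 'qd': array([-0.01449553, -0.12580422, -0.2560989 , -0.08178121,  0.02893621,
       -0.05677343]), 'effort': array([ 3.68235123e-04, -4.42745376e+01, -1.78276312e+01, -2.22682529e-04,
        5.64224669e-03,  1.48768243e-05]), 'tcp_pos': array([ 0.27275376, -0.56174295,  0.23052265]), 'orientation': array([-1.79903828e+02, -1.72520334e-02,  2.58883232e+01]), 'force': array([ 0.13481489,  0.66523222, -0.60222303]), 'torque': array([ 0.01159496, -0.03026476,  0.00750967]), 'finger_gap': 0.08477626254121866}
```

View pics/scene0.png

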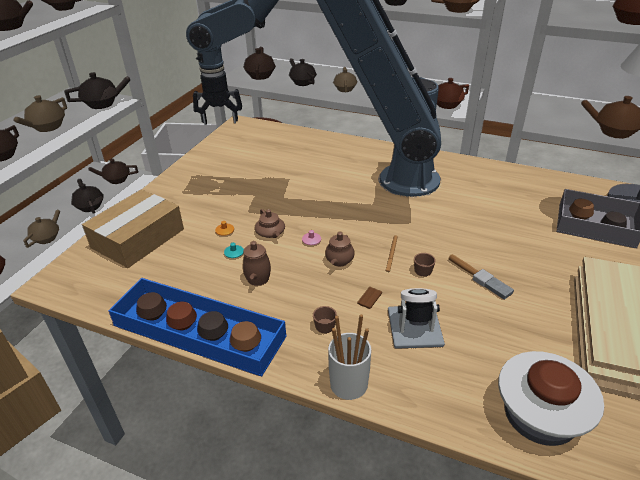

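View pics/top0.png

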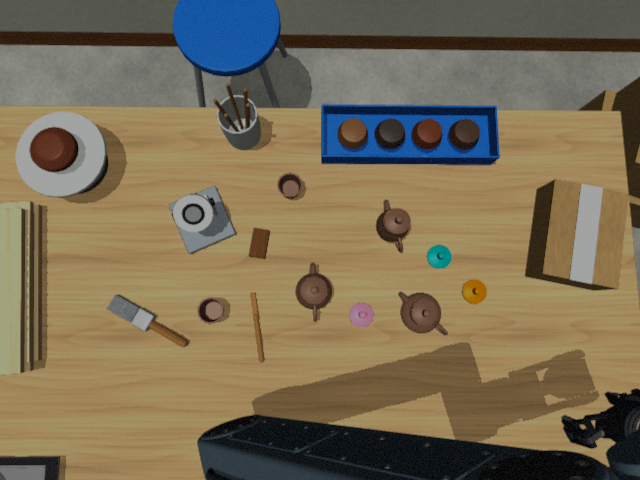

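View pics/wrist0.png

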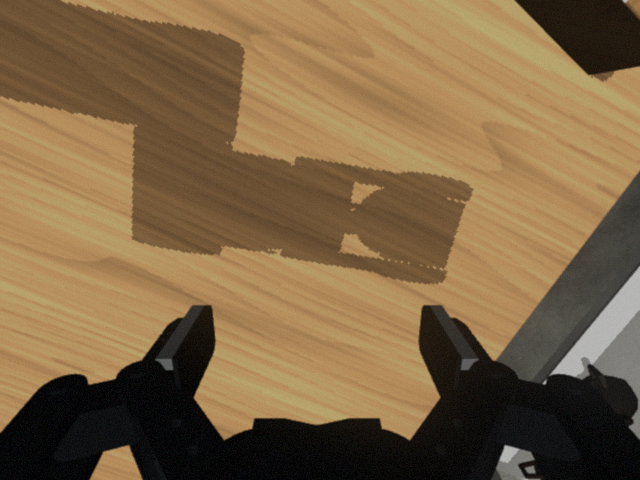

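The scene picture shows the squat pot at about (269,222), the round one at (340,249) and the tall one at (256,264). In the top picture they are at (421,312), (314,291) and (397,222). The camera stand is at top (196,215). I'll enlarge these areas.

```bash
python3 - <<'E'
import cv2,numpy as np
def crop(f,x,y,w,h,s):
    im=cv2.imread(f"pics/{f}.png")[y:y+h,x:x+w]; return cv2.resize(im,None,fx=s,fy=s,interpolation=cv2.INTER_CUBIC)
a=crop("top0",380,270,100,75,4);b=crop("top0",155,175,100,75,4)
c=crop("scene0",235,195,100,75,4);d=crop("scene0",375,280,100,75,4)
cv2.imwrite("pics/c0.png",np.vstack([np.hstack([a,b]),np.hstack([c,d])]))
E
```

```text
(no output)
```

View pics/c0.png

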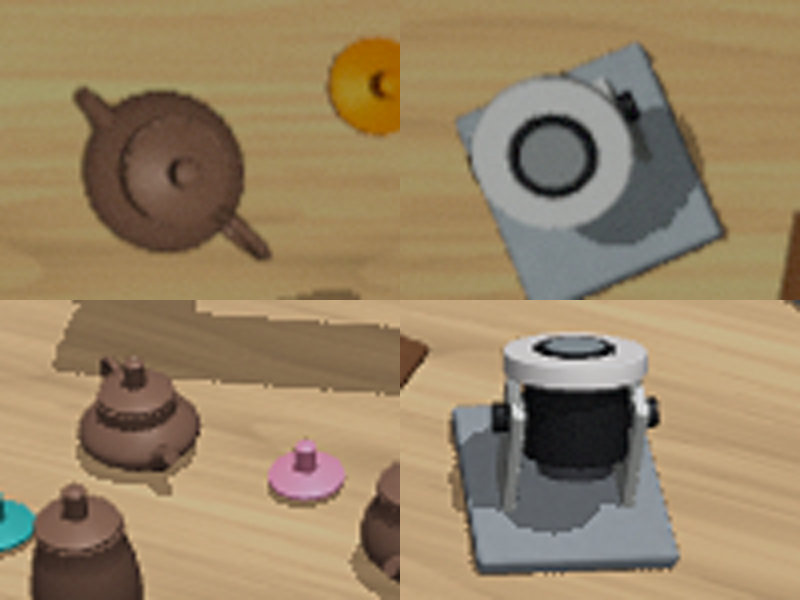

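```bash
cat > h.py <<'E'
import numpy as np,cv2
from scipy.spatial.transform import Rotation as R
def ray(p,uv):
    K=p["camera_matrix"];V=p["view"];Rt=V[:3,:3];c=-Rt.T@V[:3,3]
    q=np.linalg.inv(K)@[uv[0],uv[1],1]; d=Rt.T@np.array([q[0],-q[1],-q[2]]); return c,d
def atz(p,uv,z):
    c,d=ray(p,uv); return c+d*(z-c[2])/d[2]
def proj(p,X):
    x=p["view"][:3,:3]@np.asarray(X)+p["view"][:3,3]; q=p["camera_matrix"]@[x[0],-x[1],-x[2]]; return q[:2]/q[2]
E
python3 - <<'E'
from bench import env
from h import *
np.set_printoptions(precision=4,suppress=True)
t=env.camera_params("top");s=env.camera_params("scene")
print("knob",atz(t,(426,312.7),.081),atz(s,(268.3,210.7),.081))
print("lens",atz(t,(193.2,214.2),.115),atz(s,(418.7,291.7),.115))
C=[atz(t,(155+a/4,175+b/4),.012) for a,b in((58,122),(240,45),(322,235),(135,305))]
for i in range(4):
    e=C[(i+1)%4]-C[i]; print(C[i],np.linalg.norm(e),np.degrees(np.arctan2(e[1],e[0])))
for n,uv in dict(tallknob=((397,221)),).items(): print(n,atz(t,uv,.127))
for n,uv,z in(("round",(314.5,289.5),.101),("pink",(362,315),.03),("orange",(475,292),.03)): print(n,atz(t,uv,z))
# pot body
print("handle/spout tips",atz(t,(401,293),.045),atz(t,(446,333),.045))
E
```

```text
knob [ 0.4419 -0.317   0.081 ] [ 0.4494 -0.3124  0.081 ]
lens [0.6525 0.188  0.115 ] [0.6583 0.1932 0.115 ]
[0.6941 0.2695 0.012 ] 0.1162421714252598 -65.90459461699385
[0.7415 0.1634 0.012 ] 0.12605823093613341 -155.84508344113422
[0.6265 0.1118 0.012 ] 0.11595161086953652 111.11377057114044
[0.5848 0.22   0.012 ] 0.12002823411964125 24.371536452716477
tallknob [ 0.6366 -0.2497  0.127 ]
round [ 0.4916 -0.0732  0.101 ]
pink [ 0.4367 -0.1827  0.03  ]
orange [ 0.4887 -0.445   0.03  ]
handle/spout tips [ 0.486  -0.2704  0.045 ] [ 0.3965 -0.3695  0.045 ]
```

```bash
python3 - <<'E'
from bench import env
from h import *
np.set_printoptions(precision=4,suppress=True)
p=env.camera_params("wrist");st=env.get_state()
Rt=R.from_euler("xyz",st["orientation"],degrees=True).as_matrix()
V=p["view"];c=-V[:3,:3].T@V[:3,3]
print("cam in tool",Rt.T@(c-st["tcp_pos"]),"look",Rt.T@-V[2,:3])
# plan
for yaw in (-180,-150,-120,-60,0,26,60,90,120):
    print(yaw,env.ik([.44,-.316,.22],[180,0,yaw]))
L=np.array([.6545,.19,.115]);a=np.radians(24)
z=np.array([-.5*np.cos(a),-.5*np.sin(a),np.cos(np.pi/6)])
vp=L+.15*z; tcp=vp+.019*z
Z=-z; 
for ang in range(0,360,30):
    y0=np.cross(Z,[0,0,1]);y0/=np.linalg.norm(y0)
    y=R.from_rotvec(Z*np.radians(ang)).apply(y0); M=np.c_[np.cross(y,Z),y,Z]
    print(ang,env.ik(tcp,R.from_matrix(M).as_euler("xyz",degrees=True)))
E
```

```text
cam in tool [ 0.0792  0.0014 -0.1423] look [-0.3095  0.0001  0.9509]
-180 [ -47.5091   24.6478   94.7993    0.       60.553  -137.5091]
-150 None
-120 [-47.5091  24.6478  94.7993  -0.      60.553  162.4909]
-60 [-47.5091  24.6478  94.7993  -0.      60.553  102.4909]
0 [-47.5091  24.6478  94.7993  -0.      60.553   42.4909]
26 [-47.5091  24.6478  94.7993  -0.      60.553   16.4909]
60 [-47.5091  24.6478  94.7993   0.      60.553  -17.5091]
90 [-47.5091  24.6478  94.7993   0.      60.553  -47.5091]
120 [-47.5091  24.6478  94.7993   0.      60.553  -77.5091]
0 [ -2.0456  17.7987 106.6689  25.5253  30.6297  44.7224]
30 [ -2.0456  17.7987 106.6689  25.5253  30.6297  74.7224]
60 [ -2.0456  17.7987 106.6689  25.5253  30.6297 104.7224]
90 [ -2.0456  17.7987 106.6689  25.5253  30.6297 134.7224]
120 None
150 None
180 [  -2.0456   17.7987  106.6689   25.5253   30.6297 -135.2776]
210 [  -2.0456   17.7987  106.6689   25.5253   30.6297 -105.2776]
240 [ -2.0456  17.7987 106.6689  25.5253  30.6297 -75.2776]
270 [ -2.0456  17.7987 106.6689  25.5253  30.6297 -45.2776]
300 [ -2.0456  17.7987 106.6689  25.5253  30.6297 -15.2776]
330 [ -2.0456  17.7987 106.6689  25.5253  30.6297  14.7224]
```

```bash
cat >> h.py <<'E'
def shot(env,name):
    p=env.camera_params("wrist"); im=env.get_image("wrist"); cv2.imwrite(f"pics/{name}.png",im[:,:,::-1])
    import pickle; pickle.dump(p,open(f"pics/{name}.pkl","wb")); return p
E
python3 - <<'E'
from bench import env
from h import *
env.move_ptp([.444,-.315,.20],[180,0,43]); env.sleep(.3); shot(env,"w1")
env.move_ptp([.444,-.315,.20],[180,0,-47]); env.sleep(.3); shot(env,"w2")
print(env.get_state()["clock"],env.get_state()["tcp_pos"])
E
```

```text
3.4083 [ 0.44398531 -0.31500715  0.20001232]
```

View pics/w1.png

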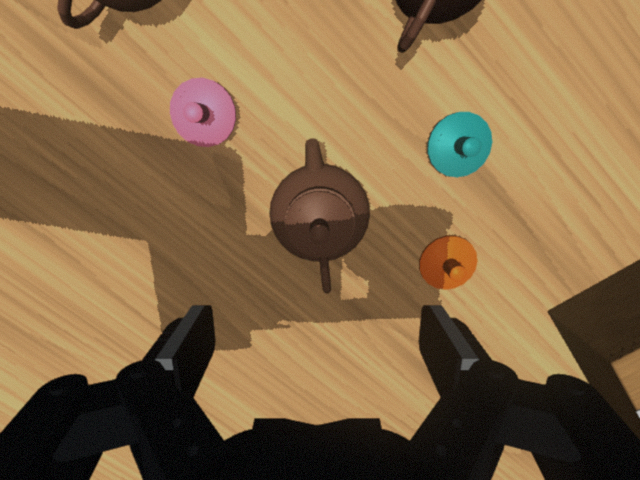

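View pics/w2.png

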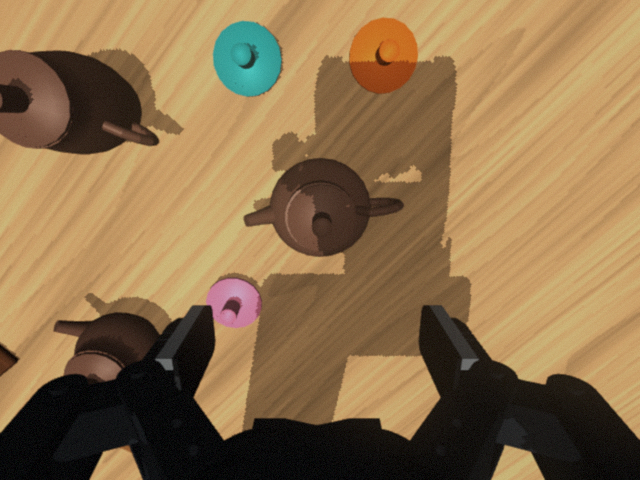

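Both wrist pictures show the squat pot, with its knob near (319,228) in the first and (322,221) in the second. I'll enlarge them to read the positions more exactly.

```bash
python3 - <<'E'
import cv2,numpy as np
o=[]
for f,x,y in(("w1",270,175),("w2",270,168)):
    im=cv2.imread(f"pics/{f}.png")[y:y+100,x:x+100]
    im=cv2.resize(im,(400,400),interpolation=cv2.INTER_CUBIC); im=cv2.convertScaleAbs(im,alpha=1.8,beta=10);o.append(im)
cv2.imwrite("pics/c1.png",np.hstack(o))
E
```

```text
(no output)
```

View pics/c1.png

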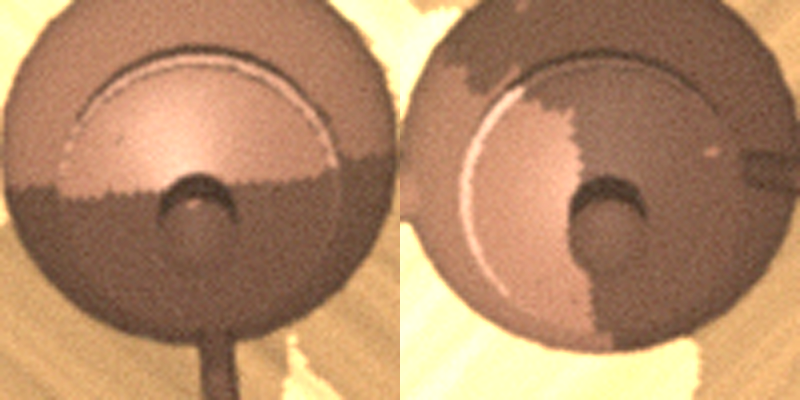

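```bash
python3 - <<'E'
from h import *
import pickle
from bench import env
np.set_printoptions(precision=4,suppress=True)
for f,uv in(("w1",(319.1,232.8)),("w2",(322.4,226.8))):
    p=pickle.load(open(f"pics/{f}.pkl","rb")); print(atz(p,uv,.081)); 
t=env.camera_params("top");s=env.camera_params("scene")
K=atz(p,uv,.081); print(proj(t,K),proj(s,K))
# plan hover for lens
for yaw in(24,114,0,-66): print(yaw,env.ik([.56,.10,.30],[180,0,yaw]))
E
```

```text
[ 0.4446 -0.3195  0.081 ]
[ 0.4437 -0.3221  0.081 ]
[428.3042 311.8714] [266.2945 208.9881]
24 [-1.1275 21.6513 85.4122 -0.     72.9365 64.8725]
114 [ -1.1275  21.6513  85.4122   0.      72.9365 -25.1275]
0 [-1.1275 21.6513 85.4122 -0.     72.9365 88.8725]
-66 [ -1.1275  21.6513  85.4122  -0.      72.9365 154.8725]
```

```bash
python3 - <<'E'
from bench import env
from h import *
np.set_printoptions(precision=4,suppress=True)
env.move_gripper(.045,30)
print(env.move_straight([.444,-.3205,.11],max_speed=.12,orientation=[180,0,-47]))
print(env.move_straight([.444,-.3205,.063],max_speed=.06,stop_force=5))
s=env.get_state();print(s["tcp_pos"],s["force"],s["clock"])
shot(env,"w3")
E
```

```text
False
False
[ 0.4441 -0.3207  0.0631] [-0.3086 -1.0183  0.2451] 5.7167
```

View pics/w3.png

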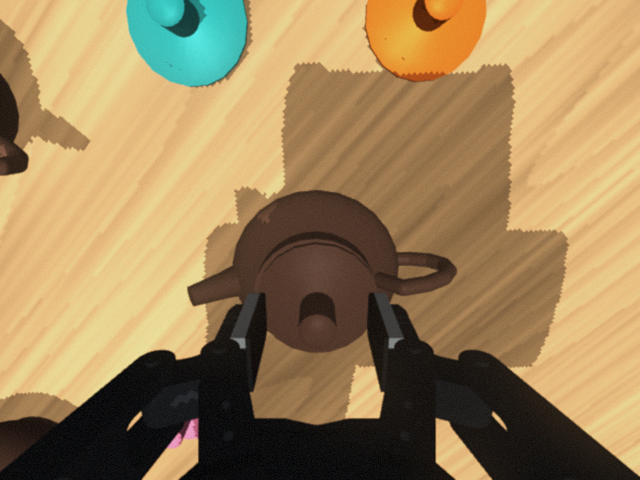

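The knob top at (318,327) sits centred between the pads, whose inner edges are at about 262 and 372. I'll close on it and lift.

```bash
python3 - <<'E'
from bench import env
from h import *
import pickle
np.set_printoptions(precision=4,suppress=True)
p=pickle.load(open("pics/w3.pkl","rb")); print(atz(p,(318,327),.081))
env.move_gripper(0.0,40)
s=env.get_state();print(s["finger_gap"],s["force"])
env.move_straight([.444,-.3205,.20],max_speed=.1)
env.sleep(.1)
s=env.get_state();print(s["finger_gap"],s["force"],s["clock"])
shot(env,"w4")
im=env.get_image("scene");cv2.imwrite("pics/s4.png",cv2.resize(im[150:330,180:420,::-1],None,fx=3,fy=3))
E
```

```text
[ 0.4453 -0.3236  0.081 ]
0.014181428384249089 [0.2699 0.3461 3.6591]
0.014053627509191218 [ 0.3763 -0.302  -1.3037] 7.7667
```

View pics/w4.png

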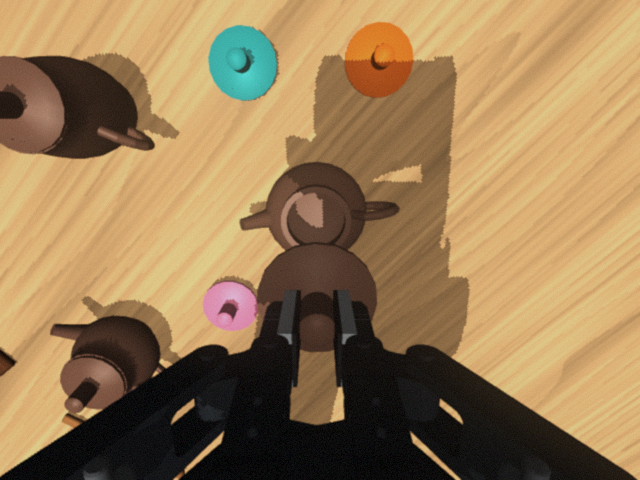

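View pics/s4.png

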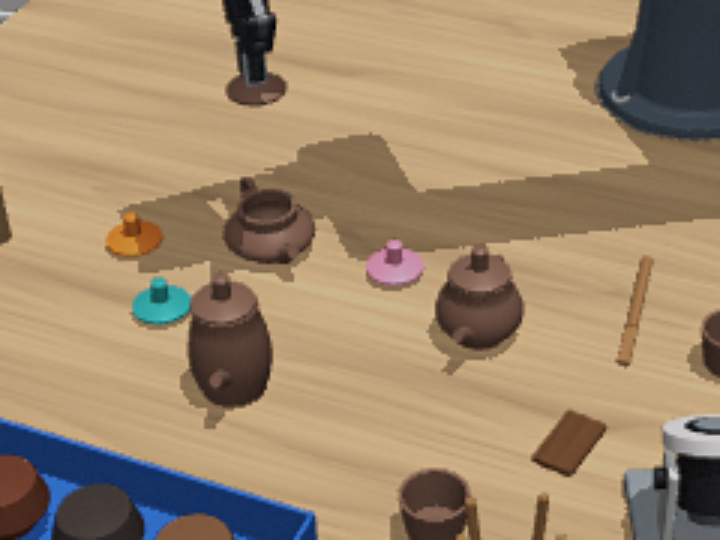

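The lid is up and level in the fingers. The pot stands open in its place, and the others haven't moved. Next I'll measure the lens from above.

```bash
python3 - <<'E'
from bench import env
from h import *
np.set_printoptions(precision=4,suppress=True)
env.move_straight([.444,-.3205,.31],max_speed=.15)
env.move_ptp([.57,.11,.33],[180,0,24]); env.sleep(.3); shot(env,"w5")
s=env.get_state();print(s["finger_gap"],s["force"],s["clock"],s["qpos"])
E
```

```text
0.01433609622048858 [-0.1728 -0.6405 -0.462 ] 10.75 [-0.1582 21.1314 81.3348 -0.0018 77.5333 65.9025]
```

View pics/w5.png

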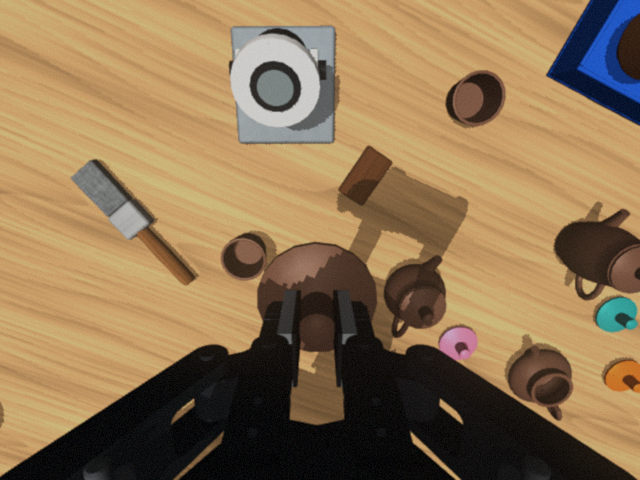

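```bash
python3 - <<'E'
import cv2
im=cv2.imread("pics/w5.png")[15:155,215:355]
cv2.imwrite("pics/c5.png",cv2.resize(im,(560,560),interpolation=cv2.INTER_CUBIC))
E
```

```text
(no output)
```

View pics/c5.png

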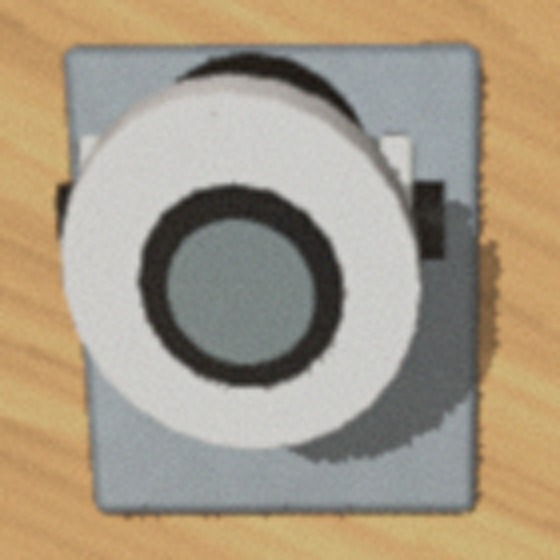

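```bash
python3 - <<'E'
from h import *
import pickle
from bench import env
np.set_printoptions(precision=4,suppress=True)
p=pickle.load(open("pics/w5.pkl","rb"))
L=atz(p,(275.2,87.6),.115);print("lens",L)
C=np.array([atz(p,(215+a/4,15+b/4),.012) for a,b in((68,47),(478,46),(474,508),(98,510))])
for i in range(4):
    e=C[(i+1)%4]-C[i]; print(C[i],np.linalg.norm(e),np.degrees(np.arctan2(e[1],e[0])))
print("centre",C.mean(0))
t=env.camera_params("top");print(proj(t,L),proj(env.camera_params("scene"),L))
print("back-check squat mouth", )
E
```

```text
lens [0.6557 0.1876 0.115 ]
[0.6988 0.2701 0.012 ] 0.11668574925821598 -65.9429326234236
[0.7464 0.1635 0.012 ] 0.1270615577303557 -155.7368968004145
[0.6306 0.1113 0.012 ] 0.11741106799335771 114.22656246987069
[0.5824 0.2184 0.012 ] 0.1274083483235111 23.93659566329329
centre [0.6645 0.1908 0.012 ]
[193.4657 212.7312] [416.6382 290.3783]
back-check squat mouth
```

```bash
python3 - <<'E'
from bench import env
from h import *
np.set_printoptions(precision=4,suppress=True)
L=np.array([.655,.188,.115]);a=np.radians(24.1)
z=np.array([-.5*np.cos(a),-.5*np.sin(a),np.cos(np.pi/6)]);vp=L+.15*z
Z=-z;y=np.cross(Z,[0,0,1]);y/=np.linalg.norm(y);x=np.cross(y,Z)
tcp=vp+.020*z-.0015*x
o=R.from_matrix(np.c_[x,y,Z]).as_euler("xyz",degrees=True);print(vp,tcp,o)
env.move_straight(tcp,max_speed=.06,orientation=list(o)); env.sleep(.4)
s=env.get_state();print(s["tcp_pos"],s["orientation"],s["finger_gap"],s["force"],s["clock"])
shot(env,"w6")
for n in("top","scene"):
    im=env.get_image(n); u=proj(env.camera_params(n),vp); print(n,u)
    cv2.imwrite(f"pics/{n}6.png",cv2.resize(im[int(u[1])-75:int(u[1])+75,int(u[0])-100:int(u[0])+100,::-1],None,fx=4,fy=4,interpolation=cv2.INTER_CUBIC))
E
```

```text
[0.5865 0.1574 0.2449] [0.5762 0.1528 0.2615] [180.  -30.   24.1]
[0.5763 0.1528 0.2616] [179.9936 -30.0083  24.1044] 0.014160059463605209 [-1.0655 -0.2992 -0.7823] 12.65
top [192.1091 235.1341]
scene [416.7469 226.9578]
```

View pics/w6.png

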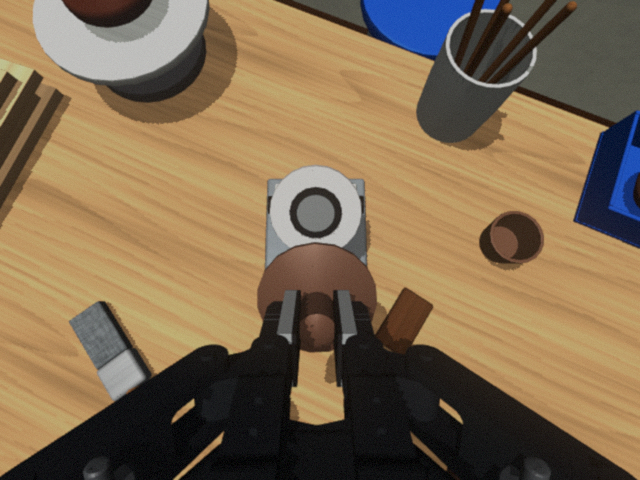

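View pics/scene6.png

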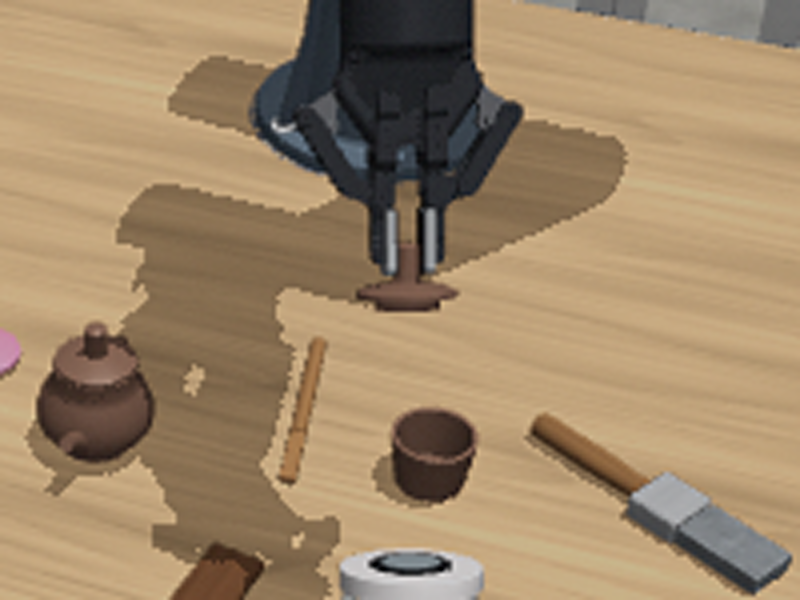

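View pics/top6.png

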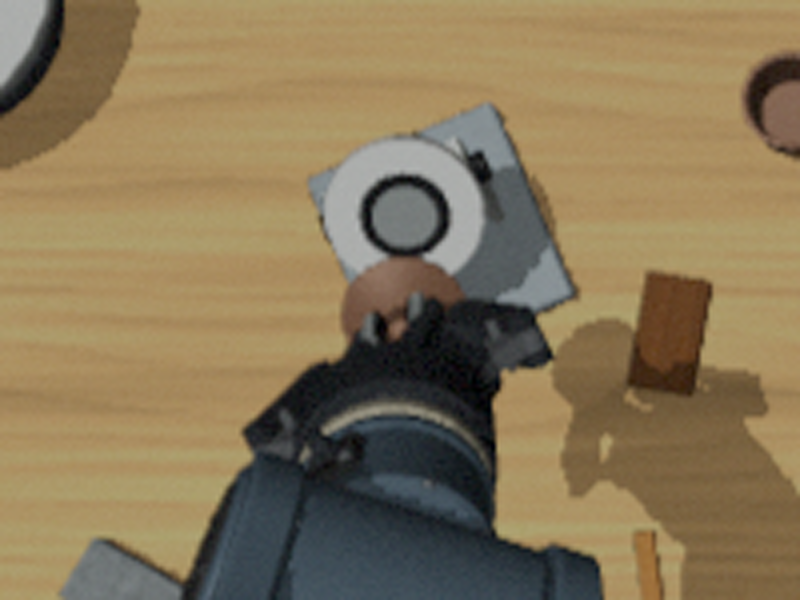

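The wrist picture has the ring light at (316,212), in line with the lid at x≈317. In the enlarged scene crop the underside is at about (406,308), against (403,304) expected for the view point. That is about 1 px in the original picture, so I'm handing in.

```bash
python3 - <<'E'
from bench import env
env.job_done(); s=env.get_state(); print(s["clock"],s["finger_gap"],s["tcp_pos"],s["orientation"])
E
```

```text
the job is handed in; nothing more can be done
the job is handed in; nothing more can be done
```

I lifted the squat pot's lid by its knob and am holding it still in front of the inspection camera. The underside is at about (0.587, 0.157, 0.245), 15 cm out along the viewing axis and tilted 30° to face the lens. The job was handed in at about 12.7 s on the clock, and no verdict is reported.

- **Grip and pose:** the arm reached its target to within 0.1 mm and 0.01°. The finger gap stayed at about 14 mm on the 16 mm knob throughout, so the lid had not slipped.
- **Centring:** in the wrist picture the ring light lines up with the lid. In the scene picture the underside is about 1 px from where the view point should be, roughly 4 mm.
- **Pots and camera:** after the lift the squat pot stood open in its place, and the other pots and their lids had not moved. I saw no contact with the camera.
- **Disagreements:** the scene camera put the knob up to about 10 mm and the lens about 6 mm from the other views, so I relied on the wrist and top cameras. Those agreed to 2–5 mm. At the grasp the knob also read about 3 mm off the jaw centre along the pads, and I corrected half of that.

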